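# Line up the slide carriers on the lab bench

## Task

Pick out the three wooden slide carriers of the middle length and slide them into an even row against the dark wooden stop strip: each with one end flush against the strip, square to it, and centred on its own white mark. Their slides are freshly mounted, so keep the carriers flat on the bench and never lift or tip them. Leave the short and the long carrier and everything else on the bench where they stand.

Things in the scene. Friction and masses are not known exactly. Their poses are not given: they have to be found in the camera images.
- carrier_a: Hardwood slide carrier of the middle length, a plain block 110 long x 44 wide x 26 high (mm), about 0.09 kg, with a thin glass slide let flush into its top. Origin at the centre of its underside; x runs along its length, z up; its two ends are equivalent. Must go into the row; slide it, do not lift it.
- carrier_b: Hardwood slide carrier of the middle length, a plain block 110 long x 44 wide x 26 high (mm), about 0.09 kg, with a thin glass slide let flush into its top. Origin at the centre of its underside; x runs along its length, z up; its two ends are equivalent. Must go into the row; slide it, do not lift it.
- carrier_c: Hardwood slide carrier of the middle length, a plain block 110 long x 44 wide x 26 high (mm), about 0.09 kg, with a thin glass slide let flush into its top. Origin at the centre of its underside; x runs along its length, z up; its two ends are equivalent. Must go into the row; slide it, do not lift it.
- carrier_short: Look-alike carrier, 85 long x 44 wide x 26 high (mm). Not for the row; leave it. Origin centre of underside, x along its length.
- carrier_long: Look-alike carrier, 135 long x 44 wide x 26 high (mm). Not for the row; leave it. Origin centre of underside, x along its length.
- stop_strip: Dark wooden strip fixed to the bench, 270 long (its y) x 30 deep (its x) x 20 high (mm), origin at the centre of its underside. Its flat stop face is at x = -15 mm and looks along -x, towards the robot. Three narrow white lines across its top and down its stop face, at y = -80, 0 and +80 mm, mark the three places of the row.
- mark0 (a point): Foot of the white line at y = -80 mm of stop_strip, on the stop face at bench height; axes as stop_strip. A carrier in place has its centre 55 mm in front (-x) of this point, its length along the strip's x.
- mark1 (a point): Foot of the white line at y = 0 mm of stop_strip, on the stop face at bench height; axes as stop_strip. A carrier in place has its centre 55 mm in front (-x) of this point, its length along the strip's x.
- mark2 (a point): Foot of the white line at y = 80 mm of stop_strip, on the stop face at bench height; axes as stop_strip. A carrier in place has its centre 55 mm in front (-x) of this point, its length along the strip's x.
- amber_bottle: Bystander: loose amber bottle, 56 across x 120 high (mm); origin centre of underside. Leave it.
- specimen_jar: Bystander: loose white jar, 60 across x 85 high (mm); origin centre of underside. Leave it.
- beaker: Bystander: loose open steel beaker, 68 across the rim x 80 high (mm), standing beyond the strip's +y end; origin centre of underside. Leave it.
- stain_jar: Bystander: loose white square staining jar with grey lid, 66 x 66 x 85 high (mm), standing beyond the strip's -y end; origin centre of underside. Leave it.
- dropper_bottle: Bystander: small loose brown dropper bottle with a dark rubber top, 32 across x 65 high (mm), standing in front of the row, about 170 mm before the middle of the strip in its x and up to 80 mm to either side; origin centre of underside. Leave it.
- wash_bottle: Bystander: loose white wash bottle, 68 across, 150 high to the cap, its red spout up to 190 high and 58 out (mm); origin centre of underside. Leave it.
- dish_stack: Bystander: loose stack of clear dishes, 97 across x 45 high (mm); origin centre of underside. Leave it.

How it is judged (in metres and radians):
At the end, for the whole second after the job is handed in: Each of the three marks has one middle-length carrier: its end within 5 mm of the stop face, its centre line within 7 mm of the mark, square to the strip within 0.08 rad (4.6 degrees), flat on the bench, at rest (((x of carrier_a in the frame of mark0 between -0.06 and -0.05 m and y of carrier_a in the frame of mark0 between -0.007 and 0.007 m and angle between the x axis of carrier_a and the x axis of stop_strip, either way round below 0.08 rad) or (x of carrier_b in the frame of mark0 between -0.06 and -0.05 m and y of carrier_b in the frame of mark0 between -0.007 and 0.007 m and angle between the x axis of carrier_b and the x axis of stop_strip, either way round below 0.08 rad) or (x of carrier_c in the frame of mark0 between -0.06 and -0.05 m and y of carrier_c in the frame of mark0 between -0.007 and 0.007 m and angle between the x axis of carrier_c and the x axis of stop_strip, either way round below 0.08 rad)) and ((x of carrier_a in the frame of mark1 between -0.06 and -0.05 m and y of carrier_a in the frame of mark1 between -0.007 and 0.007 m and angle between the x axis of carrier_a and the x axis of stop_strip, either way round below 0.08 rad) or (x of carrier_b in the frame of mark1 between -0.06 and -0.05 m and y of carrier_b in the frame of mark1 between -0.007 and 0.007 m and angle between the x axis of carrier_b and the x axis of stop_strip, either way round below 0.08 rad) or (x of carrier_c in the frame of mark1 between -0.06 and -0.05 m and y of carrier_c in the frame of mark1 between -0.007 and 0.007 m and angle between the x axis of carrier_c and the x axis of stop_strip, either way round below 0.08 rad)) and ((x of carrier_a in the frame of mark2 between -0.06 and -0.05 m and y of carrier_a in the frame of mark2 between -0.007 and 0.007 m and angle between the x axis of carrier_a and the x axis of stop_strip, either way round below 0.08 rad) or (x of carrier_b in the frame of mark2 between -0.06 and -0.05 m and y of carrier_b in the frame of mark2 between -0.007 and 0.007 m and angle between the x axis of carrier_b and the x axis of stop_strip, either way round below 0.08 rad) or (x of carrier_c in the frame of mark2 between -0.06 and -0.05 m and y of carrier_c in the frame of mark2 between -0.007 and 0.007 m and angle between the x axis of carrier_c and the x axis of stop_strip, either way round below 0.08 rad)) and height (world z) of each of carrier_a, carrier_b, carrier_c below 0.005 m and angle between each of carrier_a, carrier_b, carrier_c's own z axis and vertical below 0.05 rad and linear speed of each of carrier_a, carrier_b, carrier_c below 0.01 m/s); the robot touches nothing.
It fails at once if a carrier is lifted off the bench (more than 15 mm) or tipped (more than about 11 degrees) (height (world z) of any of carrier_a, carrier_b, carrier_c above 0.015 m or angle between any of carrier_a, carrier_b, carrier_c's own z axis and vertical above 0.2 rad).
It fails at once if the short or long carrier or a bystander is moved more than 15 mm or tipped (distance of any of carrier_short, carrier_long, amber_bottle, specimen_jar, beaker, stain_jar, dropper_bottle, wash_bottle, dish_stack from where it was at the start of the episode above 0.015 m or angle between any of carrier_short, carrier_long, amber_bottle, specimen_jar, beaker, stain_jar, dropper_bottle, wash_bottle, dish_stack's own z axis and vertical above 0.2 rad).
It also fails if it takes over 69 s, if anything falls off the work surface, if the arm or the gripper's body presses on something with over 40 N, if the wrist force passes 120 N, or if a joint passes its speed limit or range.

## Robot

A 6-joint arm with a two-finger parallel gripper is mounted at the origin on the work surface. World frame = base frame: x ahead of the robot, y to its left, z up, the work surface at z = 0. Lengths are in mm, angles in rad, forces in N, time in s.
With the tool pointing down it reaches from about 275 to 1000 mm from the base axis. Payload 8.4 kg.
Tool frame: the origin (TCP) lies between the finger pads; the fingertips stand 25 mm ahead of it and the grasp point (between the pads) lies 6 mm ahead of it; z points along the fingers, y is the direction in which the jaws open and shut (so a half turn about z gives the same grasp; the last joint's range is limited). The gripper opens to 85 mm and grips with 20 to 120 N. Pads are 22 mm wide; open, the fingers measure 114 mm over their backs; the gripper's body (76 mm by 85 mm) begins 54 mm behind the grasp point. The pads swing forward as they close: fully open they stand 13 mm farther back than shut.
Start: joints at [1.23, 0.353, 1.633, -0, 1.155, -0.002], TCP at [207.721, 589.474, 256.281] pointing down, gripper open.
Joint ranges: [-2.63, 2.63], [-0.92, 2.1], [0.06, 2.66], [-1.3, 4.44], [0, 2.69], [-3.02, 3.02]. Speed limits (rad/s): [2.22, 2.22, 2.79, 3.14, 3.14, 3.14].

## Interface

Orientations are given as [roll, pitch, yaw] about the fixed x, y, z axes, in that order (R = Rz(yaw) Ry(pitch) Rx(roll)).
In Python, from rig import r gives the robot as it stands. The module is installed in compiled form; this text tells all that it offers.
- The arm moves only by the tool move_arm, never from a script. Its arguments are lists of equal length, an entry for each row: "slide": the shift along the world's x, y, z in cm, a list of three; "angular": the turn, a rotation vector about the world's x, y, z in rad, a list of three; "hand": the opening, from -1 (shut) to 1 (fully open). A call has 1 to 20 rows; each row is the pose to reach, as a shift and turn from the pose commanded when the call began; what a row does not reach only later rows make up. A row lasts 1/8 s, in which the tool goes at most 62.5 mm and 10.7 degrees, less where a joint would pass 70% of its speed; a pose out of reach is approached as far as the arm can. A call with a gripper value outside its range is refused whole. The fingers move at their own pace and stop on an object; "force" is the grip in N (left out, the last holds). Time passes only in rows, so rows that repeat a pose let the fingers close. It gives the time, the measured TCP pose, the force and the opening at its end, in the units of the state.
- r.sense(): the state, without advancing time (a new reading comes with each control period).
- r.grab_frame(name): name is "side" or "top"; returns a dict with "pixels" (400x640x3 uint8, red, green, blue), "range_z" (400x640 float32, mm along the optical axis (not along the pixel's ray), 0 where there is no reading), "mtx" (3x3 intrinsics, pixels), "rvec" (rotation vector, rad) and "tvec" (3), from world to camera coordinates, as OpenCV has them. Camera axes: x right, y down, z forward; pixel columns grow to the right and rows downward; lengths in mm; the calibration is good to about 2 mm. A picture is of the moment at which its call begins.
- r.sign_off(): hands the job in, once; it reports no verdict.
The state is a dict: "clock": time; "qpos": joint angles; "qvel": joint speeds; "joint_efforts": joint torques, N m; "eef_pos": TCP position; "tcp_rot": TCP orientation; "contact_force": force on the tool from outside, world axes, zero at the start; "wrist_torque": the same for the moment, N m; "opening": opening from 0.0 (shut) to 1.0 (fully open).
Only numpy, scipy, OpenCV 4.12 (cv2) and the standard library are available. Lean on these libraries where they do the work, as an engineer would, in place of code of your own. Each camera call takes 0.05 s, during which the arm holds its last target. There are 200 camera calls.

## Working session

There is one attempt and no reset: what is moved stays moved. The work goes in short steps, Python scripts to look and compute and a tool call to move; the robot and the scene stay as the last step left them, time stands still between calls to the robot, and variables do not carry over. Pictures are saved under pics/ and viewed, about 8 in all and at most 12, crops included, and the job is handed in when it is done.

Besides the shell and the picture viewer there is one more tool, called by a JSON object that holds its "op" and its "data". move_arm: Moves the arm, as the interface text tells. Its arguments: {"type":"object","properties":{"slide":{"type":"array"},"angular":{"type":"array"},"hand":{"type":"array"},"force":{"type":"number"}},"required":["slide","angular","hand"]}

```bash
mkdir -p pics; cat > h.py <<'E'
import numpy as np, cv2
from rig import r
def cam(n):
    f=r.grab_frame(n); f['R']=cv2.Rodrigues(np.array(f['rvec'],float))[0]; f['t']=np.array(f['tvec'],float).ravel(); return f
def cloud(f):
    z=f['range_z'].astype(float); v,u=np.mgrid[:400,:640]; K=f['mtx']
    p=np.stack([(u-K[0][2])/K[0][0]*z,(v-K[1][2])/K[1][1]*z,z],-1)
    return (p-f['t'])@f['R']
def save(f,n): cv2.imwrite('pics/'+n,f['pixels'][:,:,::-1])
E
python3 - <<'E'
from h import *
s=r.sense(); print(s['clock'],s['eef_pos'],s['tcp_rot'],s['opening'])
for n in('top','side'):
    f=cam(n); save(f,n+'0.png'); print(n,'campos',-f['R'].T@f['t'],f['R'][2])
    np.savez(n+'0.npz',**{k:np.array(x) for k,x in f.items()})
E
```

```text
0.0 [207.58186558 589.06268005 255.57540342] [-3.14023687e+00 -3.24032335e-07  2.80276152e+00] 1.0006219461837993
top campos [ 414.2290173    -4.78284666 1237.54848966] [ 0.17277059 -0.01162186 -0.98489353]
side campos [489.5357886  628.80465352 814.20718951] [ 0.11269923 -0.62376247 -0.77344636]
```

View pics/top0.png

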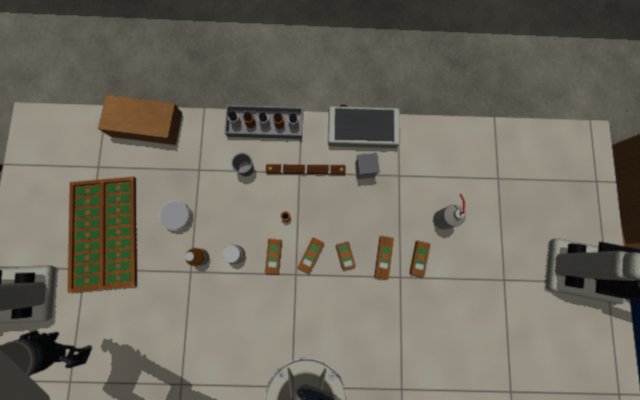

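View pics/side0.png

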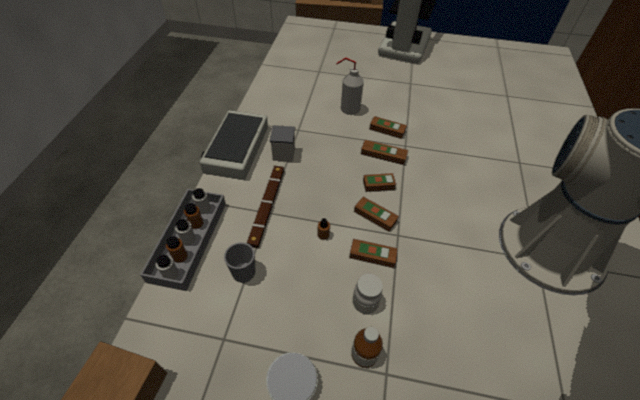

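The top view shows the strip at row 169 (cols 266–346) and five carriers in row ~255: cols 273, 311, 345 (short), 384 (long) and 420. The dropper is at (285,216), the white jar at (232,254), the beaker at (243,165) and the staining jar at (367,165). The side view agrees.

```bash
cat >> h.py <<'E'
def blobs(f,roi,plane):
    """brown-ish blobs by colour; corners rayed to plane z; returns centre, size, long-axis angle from world x"""
    hsv=cv2.cvtColor(f['pixels'],cv2.COLOR_RGB2HSV); K=np.array(f['mtx'])
    m=((hsv[...,1]>110)&(hsv[...,2]>30)).astype(np.uint8)
    P=cloud(f); m&=((P[...,2]>plane-9)&(P[...,2]<plane+9)).astype(np.uint8)
    m=cv2.morphologyEx(m,cv2.MORPH_CLOSE,np.ones((3,3)))
    n,L,st,c=cv2.connectedComponentsWithStats(m); out=[]
    for i in range(1,n):
        if st[i,4]<60: continue
        cs=cv2.findContours((L==i).astype(np.uint8),0,1)[0][0].reshape(-1,2).astype(float)
        out.append((c[i],st[i,4],ray(f,cs,plane)))
    res=[]
    for c,a,w in out:
        (x,y),(sw,sh),ang=cv2.minAreaRect(w[:,:2].astype(np.float32))
        if sw<sh: sw,sh,ang=sh,sw,ang+90
        ang=(ang+90)%180-90
        if roi[0]<x<roi[1] and roi[2]<y<roi[3]: res.append((np.round(c),a,round(x,1),round(y,1),round(sw,1),round(sh,1),round(np.radians(ang),3)))
    return sorted(res,key=lambda q:-q[3])
def ray(f,uv,z):
    K=np.array(f['mtx']); uv=np.atleast_2d(uv).astype(float)
    d=np.c_[(uv[:,0]-K[0,2])/K[0,0],(uv[:,1]-K[1,2])/K[1,1],np.ones(len(uv))]@f['R']
    o=-f['R'].T@f['t']; return o+d*((z-o[2])/d[:,2])[:,None]
E
python3 - <<'E'
from h import *
for n in('top','side'):
    f=dict(np.load(n+'0.npz')); print(n)
    for b in blobs(f,(250,800,-450,250),26): print('c',*b)
    for b in blobs(f,(500,800,-450,250),20): print('s',*b)
    P=cloud(f); 
    for lo,hi in((40,200),):
        m=((P[...,2]>lo)&(P[...,2]<hi)&(P[...,0]>250)&(P[...,0]<720)&(abs(P[...,1])<420)).astype(np.uint8)
        k,L,st,c=cv2.connectedComponentsWithStats(m)
        for i in range(1,k):
            if st[i,4]>30:
                q=P[L==i]; print('obj',np.round(c[i]),q.min(0).round(),q.max(0).round())
f=dict(np.load('top0.npz'));g=f['pixels']
# white-mark pixels on the strip
P=cloud(f);print(g[165:174,262:350].astype(int).sum(2)[2:7:2].tolist())
E
```

```text
top
c [273. 168.] 106 729.7 131.0 46.8 24.2 -1.542
c [273. 255.] 314 440.0 118.2 106.7 41.3 -0.053
c [294. 168.] 160 731.6 62.4 63.8 24.2 -1.542
c [310. 255.] 294 446.6 -1.9 107.3 39.0 -0.444
c [317. 169.] 159 733.9 -18.2 63.9 24.2 -1.543
c [338. 169.] 98 734.1 -85.5 44.0 20.8 -1.543
c [345. 254.] 238 448.0 -114.2 81.3 42.6 0.289
c [384. 256.] 488 445.6 -238.8 132.0 43.3 -0.135
c [420. 257.] 402 444.5 -355.6 107.5 44.5 -0.219
s [273. 169.] 109 731.2 131.7 47.0 24.3 -1.543
s [294. 168.] 160 733.2 62.7 64.2 24.3 -1.542
s [318. 169.] 168 733.8 -18.4 64.2 27.8 -1.542
s [338. 170.] 112 733.9 -85.9 44.3 24.4 -1.543
obj [243. 171.] [700. 199.  40.] [720. 256.  84.]
obj [367. 172.] [ 706. -212.   41.] [ 720. -148.   92.]
obj [183. 215.] [524. 395.  40.] [606. 420.  52.]
obj [443. 216.] [ 551. -420.   40.] [ 604. -405.  126.]
obj [284. 215.] [555.  70.  41.] [584. 100.  70.]
obj [232. 253.] [414. 213.  41.] [474. 268.  92.]
obj [195. 256.] [405. 330.  40.] [461. 382. 125.]
side
c [255. 235.] 187 730.4 136.6 49.3 27.1 -1.534
c [372. 251.] 657 441.2 121.5 107.6 47.4 -0.057
c [263. 213.] 221 732
[... 1483 characters left out ...]
14, 122, 116, 114, 119, 124, 189, 344, 336, 180, 120, 115, 119, 113, 121, 111, 118, 113, 115, 115, 113, 114, 114, 114, 114, 114, 115, 109, 114, 133, 232, 311, 268, 144, 114, 110, 110, 112, 112, 112, 119, 161, 255, 298, 252, 165, 144, 265, 379, 422, 421, 425], [335, 335, 331, 275, 172, 122, 116, 124, 114, 117, 115, 114, 114, 112, 121, 115, 112, 121, 195, 344, 338, 198, 123, 115, 113, 112, 113, 113, 116, 108, 113, 112, 110, 104, 108, 104, 110, 107, 103, 99, 105, 117, 220, 356, 328, 157, 105, 105, 106, 106, 110, 104, 110, 109, 118, 110, 106, 110, 104, 110, 108, 113, 111, 114, 119, 143, 279, 353, 281, 151, 117, 117, 122, 118, 116, 116, 118, 121, 123, 138, 133, 125, 151, 267, 379, 421, 425, 422]]
```

{"op": "move_arm", "data": {"slide": [[23.3,-47,0],[23.3,-47,0],[23.3,-47,0],[23.3,-47,0],[23.3,-47,0],[23.3,-47,0],[23.3,-47,0],[23.3,-47,0],[23.3,-47,0],[23.3,-47,0],[23.3,-47,0],[23.3,-47,-13],[23.3,-47,-17],[23.3,-47,-17],[23.3,-47,-17]], "angular": [[0,0,0.284],[0,0,0.284],[0,0,0.284],[0,0,0.284],[0,0,0.284],[0,0,0.284],[0,0,0.284],[0,0,0.284],[0,0,0.284],[0,0,0.284],[0,0,0.284],[0,0,0.284],[0,0,0.284],[0,0,0.284],[0,0,0.284]], "hand": [0.4,0.4,0.4,0.4,0.4,0.4,0.4,0.4,0.4,0.4,0.4,0.4,0.4,0.4,0.4], "force": 20}}

```text
clock: 1.98
eef_pos: [437.9, 120.0, 83.9]
tcp_rot: [-3.14, -0.007, 3.089]
contact_force: [-0.2, 0.7, 0.1]
opening: 0.698
```

```bash
python3 - <<'E'
from h import *
s=r.sense(); print(s['clock'],s['eef_pos'],s['tcp_rot'],s['opening'],s['contact_force'])
for n in('top','side'):
    f=cam(n); save(f,n+'1.png'); P=cloud(f)
    m=(abs(P[...,0]-441)<70)&(abs(P[...,1]-119)<75)&(P[...,2]>35)&(P[...,2]<140)
    print(n,'low finger z',np.sort(P[m][:,2])[:12].round(1))
    if n=='side':
        for lo in (20,60):
            uv=np.argwhere(m&(P[...,2]<75)); print(uv.min(0),uv.max(0)) if len(uv) else 0
    # strip: marks & edges on top plane z=20
    f=dict(np.load(n+'0.npz'));P=cloud(f);hsv=cv2.cvtColor(f['pixels'],cv2.COLOR_RGB2HSV)
    m=(P[...,2]>11)&(P[...,2]<29)&(abs(P[...,0]-733)<35)&(abs(P[...,1]-22)<150)
    br=m&(hsv[...,1]>100); uv=np.argwhere(br)[:,::-1]
    w=ray(f,uv,20); k=np.polyfit(w[:,1],w[:,0],1); print(' slope',k)
    cs=cv2.minAreaRect(w[:,:2].astype(np.float32)); print(' rect',cs)
    wh=m&(hsv[...,1]<100)&(abs(P[...,0]-733)<12)
    wh=m&(hsv[...,1]<100)&(hsv[...,2]>90)
    kk,L,st,c=cv2.connectedComponentsWithStats(wh.astype(np.uint8))
    for i in range(1,kk):
        if st[i,4]>4: print(' white',c[i],st[i,4],ray(f,c[i],20).round(1))
E
```

```text
1.975 [437.86037819 119.95985486  83.87509324] [-3.13956422 -0.00657811  3.08858328] 0.6977616084199867 [-0.18790025  0.67272077  0.05377855]
top low finger z [118.8]
 slope [-1.43227650e-02  7.33768635e+02]
 rect ((732.5830078125, 23.57257080078125), (27.82207679748535, 263.1932067871094), 1.6141448020935059)
 white [301.57342657 165.93706294] 143 [[742.9  35.7  20. ]]
side low finger z [65.6 65.9 66.9 69.  69.5 71.1 74.5 74.6 75.  75.3 75.7 75.9]
[228 370] [255 378]
[228 370] [255 378]
 slope [-2.15155219e-02  7.34483626e+02]
 rect ((733.9017944335938, 27.958358764648438), (30.32208824157715, 271.228759765625), 1.0101921558380127)
 white [273.52173913 178.91304348] 23 [[738.9 -58.2  20. ]]
 white [265.875      200.83333333] 24 [[737.5  21.9  20. ]]
 white [257.33333333 225.        ] 27 [[736.3 102.   20. ]]
```

View pics/side1.png

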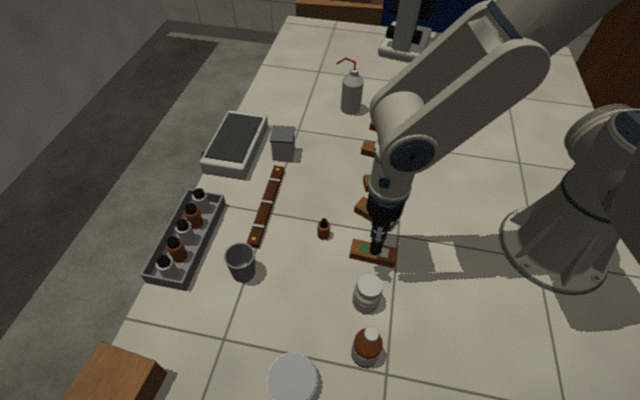

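The open tips sit about 18 mm ahead of the TCP, with the fingers straddling carrier A in the side view (~(375,248)). The marks are at y ≈ 102, 22 and -58, 80 mm apart as they should be, and the strip yaw is about 0.017.

{"op": "move_arm", "data": {"slide": [[0,0,-3],[0,0,-5],[0,0,-5.8],[0,0,-5.8],[0,0,-5.8],[0,0,-5.8],[0,0,-5.8],[0,0,-5.8],[0,0,-5.8],[0,0,-5.8]], "angular": [[0,0,0],[0,0,0],[0,0,0],[0,0,0],[0,0,0],[0,0,0],[0,0,0],[0,0,0],[0,0,0],[0,0,0]], "hand": [0.4,0.4,0.4,0.4,0.4,-0.3,-0.3,-0.3,-0.3,-0.3], "force": 20}}

```text
clock: 3.32
eef_pos: [441.3, 119.6, 29.1]
tcp_rot: [3.141, 0.001, 3.087]
contact_force: [-0.8, -0.2, 7.8]
opening: 0.509
```

{"op": "move_arm", "data": {"slide": [[2,0.7,0.1],[4,1.4,0.1],[6,2.1,0.1],[8,2.7,0.1],[10,3.3,0.1],[12,3.3,0.1],[14,3.3,0.1],[16,3.3,0.1],[18,3.3,0.1],[20,3.3,0.1],[21.3,3.3,0.1],[21.3,3.3,0.1],[21.3,2,0.1],[21.3,0.5,0.1],[21.3,-0.8,0.1],[21.3,-1.8,0.1],[21.3,-1.8,0.1],[21.3,-1.8,0.1]], "angular": [[0,0,0],[0,0,0],[0,0,0.01],[0,0,0.02],[0,0,0.03],[0,0,0.04],[0,0,0.05],[0,0,0.06],[0,0,0.072],[0,0,0.072],[0,0,0.072],[0,0,0.072],[0,0,0.072],[0,0,0.072],[0,0,0.072],[0,0,0.072],[0,0,0.072],[0,0,0.072]], "hand": [-0.3,-0.3,-0.3,-0.3,-0.3,-0.3,-0.3,-0.3,-0.3,-0.3,-0.3,-0.3,-0.3,-0.3,-0.3,-0.3,-0.3,-0.3]}}

```text
clock: 5.58
eef_pos: [653.8, 101.6, 29.3]
tcp_rot: [3.141, 0.0, -3.125]
contact_force: [0.6, -0.5, -1.4]
opening: 0.512
```

```bash
python3 - <<'E'
from h import *
s=r.sense(); print(s['eef_pos'],s['tcp_rot'],s['opening'],s['contact_force'])
for n in('side','top'):
    f=cam(n); save(f,n+'2.png')
    if n=='side':
        cv2.imwrite('pics/s2c.png',cv2.resize(f['pixels'][110:290,220:420,::-1],None,fx=4,fy=3.3,interpolation=2)[:600])
    for b in blobs(f,(550,800,-150,200),26): print(*b)
E
```

```text
[653.79503432 101.55131242  29.34924988] [ 3.14145593e+00  1.44979878e-04 -3.12460521e+00] 0.512006828571752 [ 0.57495001 -0.45710888 -1.4198331 ]
[255. 235.] 187 730.3 136.3 49.6 27.1 -1.552
[272. 228.] 141 695.5 106.1 47.4 25.1 -1.468
[302. 233.] 226 622.2 103.9 49.2 48.2 0.012
[263. 213.] 223 731.9 66.0 67.5 27.7 -1.552
[318. 168.] 159 733.9 -18.3 63.9 24.2 -1.542
[338. 169.] 99 732.5 -85.5 43.8 24.3 -1.553
```

View pics/s2c.png

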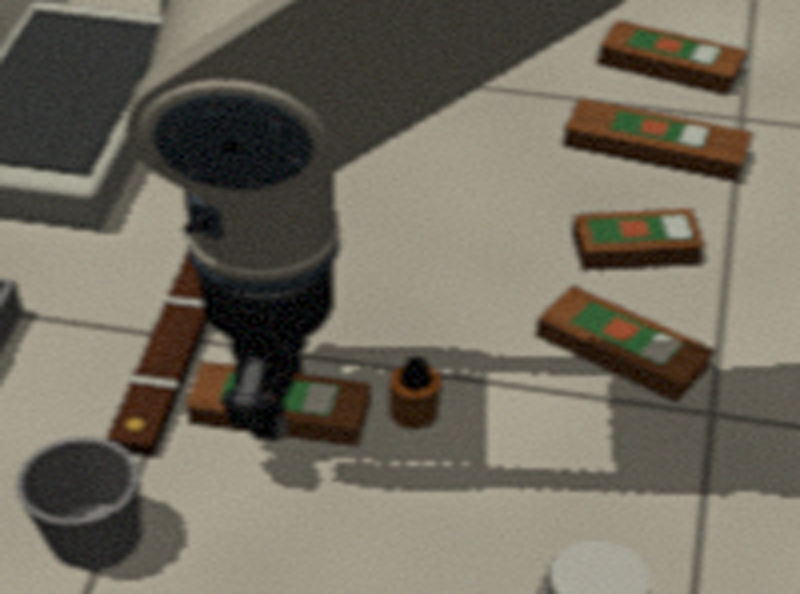

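Carrier A is in front of the +y mark, clear of the dropper at about (415,390) in the crop. Next I push it gently to contact.

{"op": "move_arm", "data": {"slide": [[0.4,0,0],[0.7,0,0],[0.9,0,0],[1.0,0,0],[1.1,0,0],[1.1,0,0]], "angular": [[0,0,0],[0,0,0],[0,0,0],[0,0,0],[0,0,0],[0,0,0]], "hand": [-0.3,-0.3,-0.3,-0.3,-0.3,-0.3]}}

```text
clock: 6.42
eef_pos: [664.7, 101.4, 29.2]
tcp_rot: [3.142, -0.0, -3.124]
contact_force: [0.5, -0.3, -0.9]
opening: 0.509
```

{"op": "move_arm", "data": {"slide": [[0.1,0,0],[0.2,0,0],[0.3,0,0],[0.3,0,0]], "angular": [[0,0,0],[0,0,0],[0,0,0],[0,0,0]], "hand": [-0.3,-0.3,-0.3,-0.3]}}

```text
clock: 6.92
eef_pos: [665.2, 101.5, 29.0]
tcp_rot: [-3.141, -0.005, -3.124]
contact_force: [-9.7, 0.0, 7.0]
opening: 0.51
```

{"op": "move_arm", "data": {"slide": [[0,0,0],[0,0,0],[0,0,0],[0,0,4],[0,0,8],[0,0,9],[-5,-2.3,9],[-11,-5,9],[-17,-8,9],[-22.2,-10.2,9],[-22.2,-10.2,9],[-22.2,-10.2,6],[-22.2,-10.2,6],[-22.2,-10.2,6]], "angular": [[0,0,0],[0,0,0],[0,0,0],[0,0,0],[0,0,0],[0,0,0],[0,0,-0.12],[0,0,-0.25],[0,0,-0.37],[0,0,-0.46],[0,0,-0.46],[0,0,-0.46],[0,0,-0.46],[0,0,-0.46]], "hand": [0.4,0.4,0.4,0.4,0.4,0.4,0.4,0.4,0.4,0.4,0.4,0.4,0.4,0.4]}}

```text
clock: 8.68
eef_pos: [446.3, -0.3, 89.5]
tcp_rot: [-3.141, -0.0, 2.699]
contact_force: [-0.9, -0.0, 0.3]
opening: 0.705
```

```bash
python3 - <<'E'
from h import *
s=r.sense(); print(s['clock'],s['eef_pos'],s['tcp_rot'],s['opening'],s['contact_force'])
for n in('side','top'):
    f=cam(n); save(f,n+'3.png'); print(n)
    for b in blobs(f,(350,800,-150,200),26): print(*b)
E
```

```text
8.675 [ 4.46298198e+02 -3.44142346e-01  8.94682825e+01] [-3.14148903e+00 -2.22372186e-04  2.69935354e+00] 0.7054314701612815 [-8.55879795e-01 -7.57897980e-05  3.42348256e-01]
side
[274. 227.] 1014 677.4 95.4 136.2 128.7 0.037
[376. 213.] 443 448.2 1.9 109.3 47.8 -0.416
[271. 190.] 187 733.7 -12.7 67.3 27.6 -1.566
[277. 172.] 108 734.6 -80.9 43.3 27.6 -1.544
[368. 179.] 83 480.9 -105.6 39.3 22.4 -1.447
top
[283. 179.] 595 676.5 90.9 132.8 124.0 0.029
[318. 168.] 160 733.9 -18.3 63.9 24.2 -1.542
[338. 169.] 103 732.4 -85.5 44.0 24.2 -1.543
[347. 256.] 179 447.9 -114.7 81.1 42.4 0.268
```

View pics/side3.png

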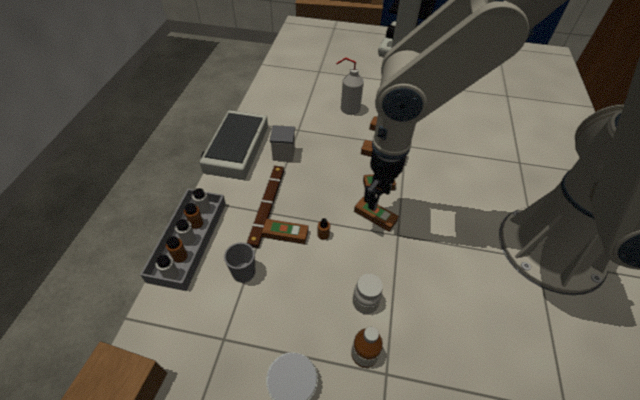

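Carrier A sits against the strip, with its end near (266,229). The gripper is over carrier B at (376,213).

{"op": "move_arm", "data": {"slide": [[0,0,-3],[0,0,-5],[0,0,-5.9],[0,0,-5.9],[0,0,-5.9],[0,0,-5.9],[0,0,-5.9],[0,0,-5.9],[0,0,-5.9]], "angular": [[0,0,0],[0,0,0],[0,0,0],[0,0,0],[0,0,0],[0,0,0],[0,0,0],[0,0,0],[0,0,0]], "hand": [0.4,0.4,0.4,0.4,-0.3,-0.3,-0.3,-0.3,-0.3], "force": 20}}

```text
clock: 9.9
eef_pos: [446.3, -0.5, 31.0]
tcp_rot: [3.141, 0.001, 2.699]
contact_force: [-0.8, -0.4, 7.2]
opening: 0.511
```

{"op": "move_arm", "data": {"slide": [[1.5,0,0.1],[3.5,0,0.1],[5.5,0,0.1],[7.5,0,0.1],[9.5,0,0.1],[11.5,0,0.1],[13.5,0,0.1],[15.5,0,0.1],[17.5,0,0.1],[19.5,0,0.1],[21,0,0.1],[21,1.2,0.1],[21,2.15,0.1],[21.5,2.15,0.1],[21.8,2.15,0.1],[21.9,2.15,0.1],[21.9,2.15,0.1]], "angular": [[0,0,0.05],[0,0,0.1],[0,0,0.15],[0,0,0.2],[0,0,0.25],[0,0,0.3],[0,0,0.35],[0,0,0.4],[0,0,0.44],[0,0,0.46],[0,0,0.46],[0,0,0.46],[0,0,0.46],[0,0,0.46],[0,0,0.46],[0,0,0.46],[0,0,0.46]], "hand": [-0.3,-0.3,-0.3,-0.3,-0.3,-0.3,-0.3,-0.3,-0.3,-0.3,-0.3,-0.3,-0.3,-0.3,-0.3,-0.3,-0.3]}}

```text
clock: 12.02
eef_pos: [664.2, 20.9, 31.1]
tcp_rot: [3.141, -0.001, -3.125]
contact_force: [-3.0, 2.0, 0.3]
opening: 0.508
```

{"op": "move_arm", "data": {"slide": [[0.1,0,0],[0.2,0,0],[0.3,0,0],[0.3,0,0]], "angular": [[0,0,0],[0,0,0],[0,0,0],[0,0,0]], "hand": [-0.3,-0.3,-0.3,-0.3]}}

```text
clock: 12.52
eef_pos: [664.4, 20.9, 31.0]
tcp_rot: [3.141, -0.007, -3.125]
contact_force: [-14.6, 1.7, 11.2]
opening: 0.513
```

{"op": "move_arm", "data": {"slide": [[0,0,0],[0,0,0],[0,0,0],[0,0,4],[0,0,8],[0,0,9],[-22.1,-37.5,9],[-22.1,-37.5,9],[-22.1,-37.5,9],[-22.1,-37.5,9],[-22.1,-37.5,9],[-22.1,-37.5,9],[-22.1,-37.5,9],[-22.1,-37.5,9],[-22.1,-37.5,9],[-22.1,-37.5,6],[-22.1,-37.5,6],[-22.1,-37.5,6]], "angular": [[0,0,0],[0,0,0],[0,0,0],[0,0,0],[0,0,0],[0,0,0],[0,0,-0.232],[0,0,-0.232],[0,0,-0.232],[0,0,-0.232],[0,0,-0.232],[0,0,-0.232],[0,0,-0.232],[0,0,-0.232],[0,0,-0.232],[0,0,-0.232],[0,0,-0.232],[0,0,-0.232]], "hand": [0.4,0.4,0.4,0.4,0.4,0.4,0.4,0.4,0.4,0.4,0.4,0.4,0.4,0.4,0.4,0.4,0.4,0.4]}}

```text
clock: 14.78
eef_pos: [447.4, -353.2, 91.7]
tcp_rot: [3.141, -0.0, 2.928]
contact_force: [0.2, 0.1, 0.3]
opening: 0.699
```

```bash
python3 - <<'E'
from h import *
s=r.sense(); print(s['clock'],s['eef_pos'],s['tcp_rot'],s['opening'],s['contact_force'])
im=[]
for n,c in(('side',(120,250,220,420)),('top',(150,280,230,460))):
    f=cam(n); P=cloud(f); a,b,d,e=c
    im.append(cv2.resize(f['pixels'][a:b,d:e,::-1],(680,295),interpolation=2))
    m=(P[...,0]>580)&(P[...,0]<722)&(P[...,1]>-100)&(P[...,1]<160)&(abs(P[...,2]-26)<(6 if n=='side' else 9))
    m&=(P[...,0]<708); print(n)
    k,L,st,cc=cv2.connectedComponentsWithStats(m.astype(np.uint8))
    for i in range(1,k):
        if st[i,4]>60:
            w=ray(f,np.argwhere(L==i)[:,::-1],26)[:,:2]; print(' ',st[i,4],cv2.minAreaRect(w.astype(np.float32)))
            # centreline fit: mean y per x
            xb=np.round(w[:,0]/6); q=[(w[xb==u,0].mean(),(w[xb==u,1].min()+w[xb==u,1].max())/2) for u in np.unique(xb)[2:-1]]
            q=np.array(q); kf=np.polyfit(q[:,0]-718,q[:,1],1); print('   slope',kf[0].round(3),'y at face',kf[1].round(1))
    for b in blobs(f,(350,560,-420,-150),26): print(*b)
cv2.imwrite('pics/c4.png',np.vstack(im))
E
```

```text
14.775 [ 447.42233719 -353.22159955   91.65663071] [ 3.14146618e+00 -1.23015063e-04  2.92827869e+00] 0.6987873390225744 [0.16552722 0.09950845 0.28191842]
side
  519 ((659.2774047851562, 22.849449157714844), (97.26944732666016, 47.027774810791016), 1.3463951349258423)
   slope 0.022 y at face 24.2
  607 ((658.7550048828125, 103.41584777832031), (99.27835083007812, 47.750457763671875), 1.1125826835632324)
   slope 0.016 y at face 103.9
[383. 150.] 451 447.8 -234.8 131.6 52.2 -0.146
[387. 125.] 286 447.0 -351.1 108.2 49.6 -0.218
top
  397 ((658.9076538085938, 102.90830993652344), (98.61901092529297, 43.10136032104492), 2.180114507675171)
   slope 0.011 y at face 102.9
  376 ((659.3998413085938, 23.105560302734375), (94.91822052001953, 42.910709381103516), 1.5432459115982056)
   slope 0.03 y at face 23.3
[384. 256.] 480 445.6 -239.0 132.0 43.1 -0.135
[417. 267.] 156 417.2 -348.9 51.4 44.6 -0.225
[421. 245.] 78 484.3 -362.1 40.0 27.0 1.35
```

View pics/c4.png

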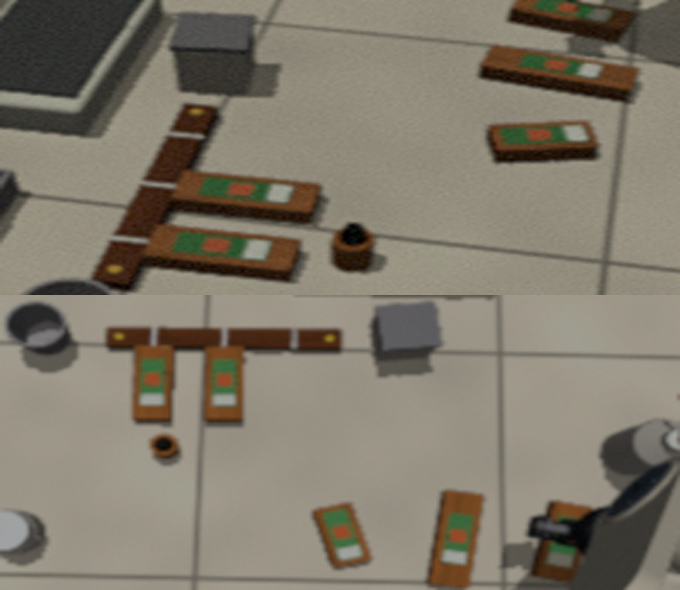

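Both carriers are flush, square, and centred on their marks to about 1–2 mm. Next is carrier C, bottom right of the crop, which the gripper already straddles.

{"op": "move_arm", "data": {"slide": [[0,0,-3],[0,0,-5],[0,0,-6.1],[0,0,-6.1],[0,0,-6.1],[0,0,-6.1],[0,0,-6.1],[0,0,-6.1],[0,0,-6.1]], "angular": [[0,0,0],[0,0,0],[0,0,0],[0,0,0],[0,0,0],[0,0,0],[0,0,0],[0,0,0],[0,0,0]], "hand": [0.4,0.4,0.4,0.4,-0.3,-0.3,-0.3,-0.3,-0.3], "force": 20}}

```text
clock: 16.0
eef_pos: [447.3, -354.5, 31.2]
tcp_rot: [-3.141, 0.001, 2.927]
contact_force: [-0.2, 0.5, 6.2]
opening: 0.51
```

{"op": "move_arm", "data": {"slide": [[1.5,0.2,0.1],[3.5,0.5,0.1],[5.5,0.8,0.1],[7.5,1.1,0.1],[9.5,1.4,0.1],[11.5,1.7,0.1],[13.5,2,0.1],[15,2.3,0.1],[15.5,4,0.1],[16,6.5,0.1],[16,9,0.1],[16,12,0.1],[16,15,0.1],[16,18,0.1],[16,21,0.1],[16,24,0.1],[16,27,0.1],[16,29,0.1],[16,29.5,0.1],[16,29.5,0.1]], "angular": [[0,0,0.02],[0,0,0.05],[0,0,0.08],[0,0,0.11],[0,0,0.14],[0,0,0.17],[0,0,0.2],[0,0,0.22],[0,0,0.232],[0,0,0.232],[0,0,0.232],[0,0,0.232],[0,0,0.232],[0,0,0.232],[0,0,0.232],[0,0,0.232],[0,0,0.232],[0,0,0.232],[0,0,0.232],[0,0,0.232]], "hand": [-0.3,-0.3,-0.3,-0.3,-0.3,-0.3,-0.3,-0.3,-0.3,-0.3,-0.3,-0.3,-0.3,-0.3,-0.3,-0.3,-0.3,-0.3,-0.3,-0.3]}}

```text
clock: 18.5
eef_pos: [606.5, -58.8, 31.3]
tcp_rot: [3.142, -0.0, -3.124]
contact_force: [-0.6, 1.1, 0.8]
opening: 0.511
```

{"op": "move_arm", "data": {"slide": [[2,0,0],[4,0,0],[5,0,0],[5.5,0,0],[5.7,0,0],[5.8,0,0],[5.8,0,0]], "angular": [[0,0,0],[0,0,0],[0,0,0],[0,0,0],[0,0,0],[0,0,0],[0,0,0]], "hand": [-0.3,-0.3,-0.3,-0.3,-0.3,-0.3,-0.3]}}

```text
clock: 19.38
eef_pos: [664.5, -59.0, 31.2]
tcp_rot: [3.142, -0.0, -3.124]
contact_force: [-0.5, 0.8, -1.3]
opening: 0.506
```

{"op": "move_arm", "data": {"slide": [[0.1,0,0],[0.2,0,0],[0.3,0,0],[0.3,0,0]], "angular": [[0,0,0],[0,0,0],[0,0,0],[0,0,0]], "hand": [-0.3,-0.3,-0.3,-0.3]}}

```text
clock: 19.88
eef_pos: [667.8, -59.0, 31.3]
tcp_rot: [-3.142, 0.0, -3.124]
contact_force: [0.1, -0.4, -1.2]
opening: 0.512
```

No contact yet, so I continue in 1 mm rows.

{"op": "move_arm", "data": {"slide": [[0.1,0,0],[0.2,0,0],[0.3,0,0],[0.3,0,0]], "angular": [[0,0,0],[0,0,0],[0,0,0],[0,0,0]], "hand": [-0.3,-0.3,-0.3,-0.3]}}

```text
clock: 20.38
eef_pos: [668.1, -59.0, 31.0]
tcp_rot: [3.141, -0.006, -3.124]
contact_force: [-9.9, 0.1, 7.6]
opening: 0.512
```

Contact. Now I release, rise and retreat for the check.

{"op": "move_arm", "data": {"slide": [[0,0,0],[0,0,0],[0,0,0],[0,0,4],[0,0,8],[0,0,12],[0,0,16],[-10,-8,20],[-25,-25,22],[-25,-25,22],[-25,-25,22],[-25,-25,22],[-25,-25,22],[-25,-25,22]], "angular": [[0,0,0],[0,0,0],[0,0,0],[0,0,0],[0,0,0],[0,0,0],[0,0,0],[0,0,0],[0,0,0],[0,0,0],[0,0,0],[0,0,0],[0,0,0],[0,0,0]], "hand": [0.4,0.4,0.4,0.4,0.4,0.4,0.4,0.4,0.4,0.4,0.4,0.4,0.4,0.4]}}

```text
clock: 22.12
eef_pos: [419.1, -311.2, 252.1]
tcp_rot: [-3.14, 0.001, -3.128]
contact_force: [1.2, 0.7, 0.6]
opening: 0.702
```

```bash
python3 - <<'E'
from h import *
s=r.sense(); print(s['clock'],s['eef_pos'],s['contact_force'])
im=[]
for n,c in(('side',(120,250,220,420)),('top',(150,280,230,460))):
    f=cam(n); P=cloud(f); a,b,d,e=c
    im.append(cv2.resize(f['pixels'][a:b,d:e,::-1],(680,295),interpolation=2))
    m=(P[...,0]>580)&(P[...,0]<708)&(P[...,1]>-100)&(P[...,1]<160)&(abs(P[...,2]-26)<(6 if n=='side' else 9))
    k,L,st,cc=cv2.connectedComponentsWithStats(m.astype(np.uint8)); print(n)
    for i in range(1,k):
        if st[i,4]>60:
            w=ray(f,np.argwhere(L==i)[:,::-1],26)[:,:2]
            xb=np.round(w[:,0]/6); q=np.array([(w[xb==u,0].mean(),(w[xb==u,1].min()+w[xb==u,1].max())/2) for u in np.unique(xb)[2:-1]])
            kf=np.polyfit(q[:,0]-718,q[:,1],1); print(' ',st[i,4],'tail x',w[:,0].min().round(1),'slope',kf[0].round(3),'y at face',kf[1].round(1),'z med',np.median(P[L==i][:,2]).round(1))
    for b in blobs(f,(350,560,-420,-60),26): print(*b)
cv2.imwrite('pics/c5.png',np.vstack(im))
E
```

```text
22.125 [ 419.09869034 -311.16880303  252.10280427] [1.15160881 0.67051887 0.56308569]
side
  446 tail x 611.7 slope 0.022 y at face -55.6 z med 25.4
  515 tail x 610.5 slope 0.016 y at face 23.5 z med 25.6
  612 tail x 608.3 slope 0.022 y at face 104.1 z med 25.4
[377. 181.] 314 450.3 -110.8 84.4 48.8 0.334
[383. 150.] 452 448.0 -235.8 131.7 50.8 -0.137
top
  398 tail x 609.4 slope 0.011 y at face 102.9 z med 27.1
  377 tail x 611.5 slope 0.03 y at face 23.3 z med 27.3
  365 tail x 613.6 slope 0.019 y at face -57.1 z med 27.4
[345. 254.] 218 448.0 -114.2 81.3 42.6 0.289
[384. 256.] 478 445.4 -238.9 131.6 43.1 -0.135
```

View pics/c5.png

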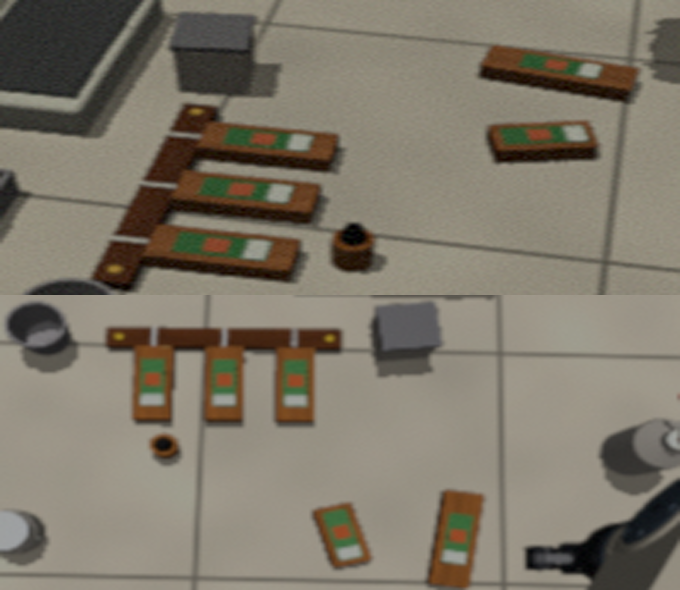

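All three carriers are flush, square and on their marks, and the bystanders haven't moved. I'm handing in.

```bash
python3 -c "
from rig import r
print(r.sign_off())"
```

```text
the job is handed in; nothing more can be done
None
```

I slid the three middle-length carriers into a row against the strip and handed the job in at about 22 s of the 69 s allowed. Each was gripped across its width at 20 N and kept on the bench. I pushed each one until the wrist felt about 10–15 N from the strip, then let go.

The last check, from both cameras before hand-in, showed:
- **On the marks:** the centre lines meet the strip at about y = 103, 23 and -57 mm. The marks are at 102, 22 and -58 mm. All are within about 2.5 mm, against the 7 mm allowed.
- **Square:** each carrier is within about 0.015 rad of the strip's direction, against the 0.08 rad allowed.
- **Flush and flat:** the far ends are at x ≈ 608–614 mm, as expected with the near ends touching the strip. The tops read 25–27 mm high, against a carrier height of 26 mm.
- **Left alone:** the short and long carriers measure where they started, to within 1 mm. The dropper bottle, beaker and stain jar look unmoved in the last pictures. I did not measure these again at the end, nor the other bystanders.

No check failed. The two cameras differ by 1–2 mm, which is within their stated calibration.

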